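# Raise the flash lamp round its bent arm and test-fire it

## Robot

A 7-joint arm with a two-finger parallel gripper is mounted at the origin on the work surface. World frame = base frame: x ahead of the robot, y to its left, z up, the work surface at z = 0. Lengths are in m, angles in degrees, forces in N, time in s.
With the tool pointing down it reaches from about 0.425 to 0.825 m from the base axis. Payload 3.6 kg.
Tool frame: the origin (TCP) lies at the very end of the fingers, on their centre line; the grasp point (between the pads) lies 19 mm behind it; z points along the fingers, y is the line along which they close (so a half turn about z gives the same grasp; the last joint's range is limited). The gripper opens to 85 mm and grips with 20 to 120 N. Pads are 22 mm wide; open, the fingers measure 114 mm over their backs; the gripper's body (76 mm by 85 mm) begins 54 mm behind the grasp point. The pads swing forward as they close: fully open they stand 13 mm farther back than shut.
Start: joints at [-77.951, 35.231, -0.722, 81.555, 0.464, 63.22, -2.315], TCP at [0.152, 0.632, 0.231] pointing down, gripper open.
Joint ranges: [-178.69, 178.69], [-17.37, 117.87], [-77.05, 75.6], [15.02, 138.74], [-78.02, 258.01], [0.78, 113.62], [-162.83, 162.83]. Speed limits (degrees/s): [159.86, 159.86, 180, 180, 180, 180, 180].

## Interface

Orientations are given as [roll, pitch, yaw] about the fixed x, y, z axes, in that order (R = Rz(yaw) Ry(pitch) Rx(roll)).
In Python, from station import * gives the robot as it stands.
- The arm moves only by the shell command python3 -m inch FILE [FORCE], which reads ROWS from the file FILE. ROWS is a JSON list of rows, 1 to 8 of them, each an object with the fields dx, dy, dz (the shift in m), wx, wy, wz (a rotation vector in degrees), finger_gap (the opening from 0.0 (shut) to 1.0 (fully open)); a field left out counts as zero (the opening has to be given); each row is the pose to reach, as a shift and turn from the pose commanded when the command began, along the tool's axes at that moment; what a row does not reach only later rows make up. A row lasts 1/8 s, in which the tool goes at most 0.0625 m and 10.7 degrees, less where a joint would pass 70% of its speed; a pose out of reach is approached as far as the arm can. The fingers move at their own pace and stop on an object; FORCE is the grip in N (left out, the last holds). Time passes only in rows, so rows that do not move let the fingers close. It prints the time, the measured TCP pose, the force, the opening and the grip force at its end. Input that does not fit is refused with a message, and nothing moves.
- sense(): the state, without advancing time (a new reading comes with each control period).
- get_image(name): name is "scene" or "side" or "wrist"; returns the picture (384x512x3 uint8, red, green, blue); there is no depth.
- camera_info(name): a dict with "fx", "fy", "cx", "cy" (pixels), "T" (4x4, takes a point from camera to world coordinates); the wrist camera has in their place "tool_from_camera" (4x4, takes a point from camera to tool coordinates, whose origin is the TCP and whose axes are the flange's). Camera axes: x right, y down, z forward; pixel columns grow to the right and rows downward; lengths in m; the calibration is good to about 2 mm. A picture is of the moment at which its call begins: read the wrist's pose just before it. camera_info takes no time and is no camera call.
- job_done(): hands the job in; it is judged then, once.
The state is a dict: "t": time; "joint_positions": joint angles; "dq": joint speeds; "joint_efforts": joint torques, N m; "tool_pos": TCP position; "tcp_rot": TCP orientation; "ft_force": force on the tool from outside, world axes, zero at the start; "ft_torque": the same for the moment, N m; "width": opening from 0.0 (shut) to 1.0 (fully open); "finger_force": force on a finger pad.
Only numpy, scipy, OpenCV 4.12 (cv2) and the standard library are available. Lean on these libraries where they do the work, as an engineer would, in place of code of your own. Each camera call takes 0.05 s, during which the arm holds its last target. There are 200 camera calls.

## Task

The photic flash lamp is parked low on its bent arm. Slide it up the rod and round the bend, easing it along without forcing it, then over the sprung yellow catch and against the red spring buffer just until the catch snaps back behind it, without bottoming the buffer, and let go. Then test-fire it: twist the blue spring-return key on the white stimulator box clockwise to its stop and release it. Do not knock over or shove aside the tub, bottle or mug.

Things in the scene. Friction and masses are not known exactly. Their poses are not given: they have to be found in the camera images.
- stand: Lamp stand bolted to the desk: dark 150 x 110 x 14 mm plate, origin at centre of its underside, with a grey block and a steel rod (14 mm round) bent in the stand's own x-z plane. The rod leaves the block at x 0, z 70 mm, rises at 55 deg towards +x, bends (centreline radius 90 mm) and runs level along +x at z 240 mm to a ball tip at x 358 mm. z up. A fixed black park ring sits on the lower leg.
- stand_bend_low (a point): Point on the rod's centreline where the 55 deg lower leg ends and the bend begins (stand x 92, z 202 mm). Axes as the stand.
- stand_bend_high (a point): Point on the rod's centreline where the bend ends and the level arm begins (stand x 166, z 240 mm). Axes as the stand.
- buffer (a joint): Red spring buffer, a ring 32 mm across and 14 long on the level arm, sliding along it before a dark clamp ring. Its place is set anew each time and not reported: the sleeve first touches it with the lamp's origin 65 to 120 mm past the bend's end: feel for it. Value in m: 0 at rest, grows as pressed, 0.016 bottomed. About 2 N when it yields, 0.3 N per mm. The catch snaps at about 0.006.
- catch (a joint): Sprung yellow catch under the level arm: a leaf 36 x 9 x 3 mm, hinged 75 mm before the buffer's face just under the rod, sloping down 20 deg towards the buffer. Rad: 0 at rest, grows as pressed up to the rod (0.33 at most). The sleeve presses it up as it slides over (a drag of a few N); once the sleeve is past, it springs back to 0 and holds the lamp against the buffer.
- lamp: Flash lamp, 0.22 to 0.42 kg: orange square sleeve, 44 long, 40 wide, 40 mm high, with a 21 mm square hole along its length, and a black head 62 x 36 x 30 mm fixed under it (62 mm below the hole axis). Origin: centre of the hole. x along the rod towards the buffer, y across (flat sides), z away from the head. Parked at 55 deg. Must not be forced with over 30 N.
- box: White stimulator box fixed on the desk, 130 x 170 mm, top at 63 mm. Origin at the centre of its underside. The key stands at the centre of its top. z up.
- key_grip (a point): Middle of the blue key's bar, on its vertical turning axis, 92 mm above the desk. The bar is 46 mm long along this frame's x, 14 mm wide along y, and rises 12 mm above and reaches 16 mm below this point, to a black disc 52 mm across. The frame turns with the key.
- key (a joint): Angle of the key in rad: 0 at rest, grows clockwise seen from above, stop at 1.2. A spring turns it back when released (about 0.04 N m at rest, 0.16 N m at the stop).
- tub: Open white tub, 76 mm across, 62 mm high, loose between stand and box. Origin under its centre.
- bottle: Clear bottle with a blue cap, 52 mm across, 150 mm high, loose, beyond the stand. Origin under its centre.
- mug: Blue mug, 80 mm across, 95 mm high, loose, beyond the box. Origin under its centre.
Not all that is in view belongs to the job. Several things look just like the box: the one meant starts farthest to the robot's left. Leave any pink look-alike of the lamp alone.

How it is judged:
By the outcome, as a careful person would: the job done as asked, in the order asked, and still so for the second after the job is handed in, with the robot touching nothing.
It also fails if it takes over 61 s, if anything falls off the work surface, if the arm or the gripper's body presses on something with over 40 N, if the wrist force passes 120 N, or if a joint passes its speed limit or range.

## Working session

There is one attempt and no reset: what is moved stays moved. The work goes in short steps, Python scripts to look and compute and a shell command to move; the robot and the scene stay as the last step left them, time stands still between calls to the robot, and variables do not carry over. Pictures are saved under pics/ and viewed, at most 11 in all, crops included, and the job is handed in when it is done.

```bash
mkdir -p pics; ls
python3 - <<'E'
from station import *
import cv2,numpy as np
for n in ["scene","side","wrist"]:
    im=get_image(n); cv2.imwrite(f"pics/{n}0.png",im[:,:,::-1]); c=camera_info(n)
    print(n,{k:np.round(v,3).tolist() for k,v in c.items()})
s=sense();print(s)
E
python3 -c "
import cv2,numpy as np
a=cv2.imread('pics/scene0.png');b=cv2.imread('pics/side0.png')
"
```

```text
pics
scene {'fx': 347.567, 'fy': 347.567, 'cx': 250.74, 'cy': 191.397, 'T': [[0.789, 0.474, -0.391, 0.895], [0.614, -0.596, 0.517, -0.469], [0.013, -0.648, -0.761, 0.835], [0.0, 0.0, 0.0, 1.0]]}
side {'fx': 460.848, 'fy': 460.848, 'cx': 251.97, 'cy': 193.85, 'T': [[-0.998, -0.042, 0.044, 0.469], [-0.06, 0.715, -0.697, 0.684], [-0.002, -0.698, -0.716, 0.877], [0.0, 0.0, 0.0, 1.0]]}
wrist {'fx': 330.433, 'fy': 330.433, 'cx': 260.118, 'cy': 195.077, 'tool_from_camera': [[-0.001, -0.965, -0.261, 0.066], [1.0, -0.001, -0.001, 0.0], [0.001, -0.261, 0.965, -0.143], [0.0, 0.0, 0.0, 1.0]]}
{'t': 0.15, 'joint_positions': array([-77.95188607,  35.27720031,  -0.72268327,  81.61880094,
         0.46443071,  63.21756611,  -2.31290882]), 'dq': array([-0.15045171, -0.09658896,  0.09896243, -0.28860214,  0.00847239,
        0.10411576, -0.07987552]), 'joint_efforts': array([ 5.33978146e-04, -4.69658089e+01,  2.59535685e-01, -1.71251571e+01,
        1.00231540e-02,  7.15139919e-03,  1.16766032e-06]), 'tool_pos': array([0.15232818, 0.63131886, 0.23040485]), 'tcp_rot': array([-1.79889315e+02,  1.30462320e-03,  1.66439045e+02]), 'ft_force': array([0.6957859 , 0.45476896, 0.51373829]), 'ft_torque': array([ 0.03039327, -0.05398857, -0.06671655]), 'finger_force': 0.0, 'width': 0.9965341111624973}
```

View pics/scene0.png

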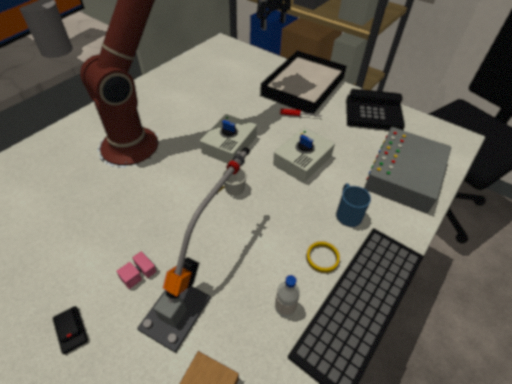

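View pics/side0.png

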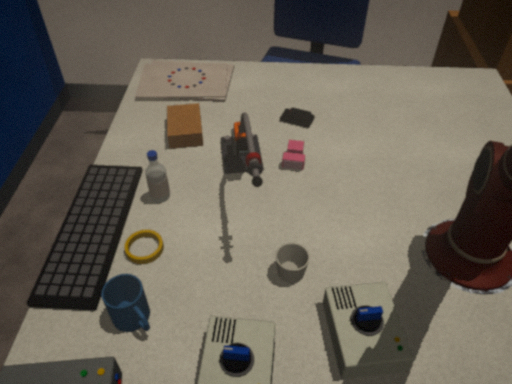

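The scene view shows the stand at bottom left: plate at (177,318), orange lamp at (178,280), and the rod rising to a red buffer at (235,165). There are two white boxes with blue keys at (228,128) and (305,143). In the side view the rod tip is at (257,181) and the keys are at (368,318) and (236,358).

```bash
cat > h.py <<'E'
from station import *
import cv2,numpy as np
def ray(n,uv,T=None):
    c=camera_info(n)
    T=c["T"] if T is None else T
    T=np.array(T); d=T[:3,:3]@np.array([(uv[0]-c["cx"])/c["fx"],(uv[1]-c["cy"])/c["fy"],1]); return T[:3,3],d/np.linalg.norm(d)
def plane(n,uv,z,T=None):
    o,d=ray(n,uv,T); return o+d*(z-o[2])/d[2]
def tri(*r):
    A=sum(np.eye(3)-np.outer(d,d) for o,d in r); b=sum((np.eye(3)-np.outer(d,d))@o for o,d in r)
    p=np.linalg.solve(A,b); return p,[round(float(np.linalg.norm((np.eye(3)-np.outer(d,d))@(p-o)))*1000,1) for o,d in r]
def blobs(im,lo,hi,amin=15):
    m=cv2.inRange(cv2.cvtColor(im,cv2.COLOR_RGB2HSV),lo,hi); n,l,s,c=cv2.connectedComponentsWithStats(m)
    return [(np.round(c[i],1).tolist(),s[i].tolist()) for i in range(1,n) if s[i][4]>=amin]
E
python3 - <<'E'
from h import *
for n in ["scene","side"]:
    im=cv2.imread(f"pics/{n}0.png")[:,:,::-1]
    for nm,lo,hi in [("blue",(108,150,60),(125,255,255)),("orange",(6,170,100),(16,255,255)),("red",(0,150,90),(4,255,255)),("red2",(172,150,80),(180,255,255))]:
        print(n,nm,blobs(im,lo,hi))
a=cv2.imread("pics/scene0.png")[145:365,120:300];b=cv2.imread("pics/side0.png")[100:270,190:330]
a=cv2.resize(a,None,fx=2.6,fy=2.6,interpolation=cv2.INTER_CUBIC);b=cv2.resize(b,(330,400),interpolation=cv2.INTER_CUBIC)
o=np.zeros((600,800,3),np.uint8);o[:572,:468]=a;o[:400,470:800]=b;cv2.imwrite("pics/c1.png",o)
E
```

```text
scene blue [([273.0, 16.9], [267, 11, 13, 12, 90]), ([263.3, 39.2], [256, 30, 15, 17, 73]), ([251.8, 38.8], [251, 33, 4, 11, 20]), ([227.7, 124.8], [223, 121, 11, 9, 59]), ([305.6, 140.5], [301, 136, 11, 10, 63]), ([290.3, 281.0], [286, 276, 9, 11, 76])]
scene orange [([174.0, 281.3], [164, 268, 26, 28, 370])]
scene red [([290.9, 111.3], [282, 109, 19, 6, 92]), ([233.0, 163.3], [228, 160, 10, 7, 42])]
scene red2 []
side blue [([370.9, 310.5], [359, 307, 23, 8, 120]), ([238.0, 350.3], [224, 346, 25, 9, 158]), ([116.0, 376.0], [115, 374, 3, 5, 15])]
side orange [([236.4, 128.7], [234, 123, 6, 14, 55]), ([242.7, 134.6], [240, 133, 6, 4, 18])]
side red [([253.6, 154.7], [248, 153, 12, 4, 41])]
side red2 []
```

View pics/c1.png

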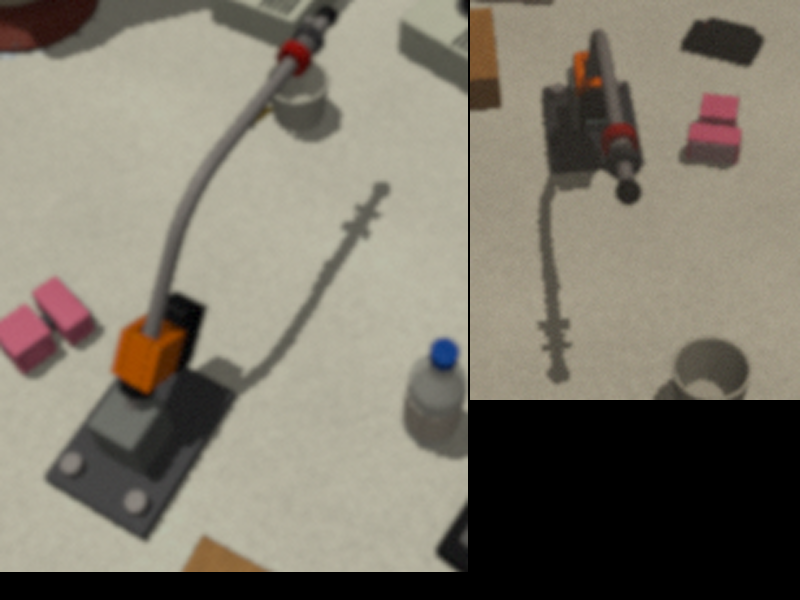

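The crop shows the ball tip at scene (244,151) and side (257,181). Scene plate corners are (138.5,329), (176.5,353) and (209.5,297), and the side plate corner is (226,173). The head hangs under the sleeve, towards the stand's +x.

Run:
```python
from h import *
np.set_printoptions(precision=4,suppress=True)
ball=tri(ray("scene",(244.2,150.8)),ray("side",(257,180.7)));print("ball",ball)
print("buf",tri(ray("scene",(233.2,166)),ray("side",(253.6,157.5))))
print("lamp",tri(ray("scene",(177,280.5)),ray("side",(238.5,131))))
for uv in [(138.5,328.8),(176.5,352.7),(209.6,297)]: print("plate",plane("scene",uv,.014))
for uv in [(226,173),(221.8,138)]: print("plateS",plane("side",uv,.014))
for a in [(227.7,124.8),(305.6,140.5)]:
  for b in [(370.9,310.5),(238,350.3)]:print("key",tri(ray("scene",a),ray("side",b)))
c=[plane("scene",uv,.014)[:2] for uv in [(138.5,328.8),(176.5,352.7),(209.6,297)]]
ctr=(c[0]+c[2])/2; v=c[2]-c[1]; print(ctr,np.linalg.norm(v),np.linalg.norm(c[0]-c[1]),np.degrees(np.arctan2(v[1],v[0])))
w=ball[0][:2]-ctr;print(np.linalg.norm(w),np.degrees(np.arctan2(w[1],w[0])))
for n,uv in [("tub",(235,180)),("bottle",(287,312)),("mug",(352,222))]: print(n,plane("scene",uv,0))
print("tubtop side",plane("side",(293,257),.062))
```

```text
ball (array([0.4988, 0.0285, 0.2425]), [1.6, 1.6])
buf (array([ 0.5115, -0.0331,  0.2474]), [1.1, 1.1])
lamp (array([ 0.5624, -0.2874,  0.1183]), [3.3, 3.3])
plate [ 0.5272 -0.4018  0.014 ]
plate [ 0.6338 -0.3843  0.014 ]
plate [ 0.6045 -0.2433  0.014 ]
plateS [ 0.5976 -0.2314  0.014 ]
plateS [ 0.6252 -0.3819  0.014 ]
key (array([0.2731, 0.2184, 0.0931]), [1.0, 1.0])
key (array([0.4154, 0.2432, 0.1129]), [125.4, 125.4])
key (array([0.4096, 0.2878, 0.1414]), [123.2, 123.2])
key (array([0.5197, 0.3132, 0.0942]), [1.4, 1.4])
[ 0.5658 -0.3226] 0.14404281462540686 0.1080384090219492 101.76279120422312
0.3574468062208358 100.8096133844655
tub [0.397  0.1052 0.    ]
bottle [ 0.7734 -0.1511  0.    ]
mug [0.7733 0.1911 0.    ]
tubtop side [0.4181 0.0775 0.062 ]
```

Stand fits: centre (0.566,-0.323), yaw about 101°, and the ball is 357 mm out at z 0.24. The key is at (0.520,0.313,0.094), on the leftmost box. I'll go above the key first with the wrist camera and turn to yaw 101 on the way.

```bash
echo '[{"dx": -0.433,"dy": -0.226,"dz": -0.07,"wz": 65,"finger_gap": 1},{"dx": -0.433,"dy": -0.226,"dz": -0.07,"wz": 65,"finger_gap": 1},{"dx": -0.433,"dy": -0.226,"dz": -0.07,"wz": 65,"finger_gap": 1},{"dx": -0.433,"dy": -0.226,"dz": -0.07,"wz": 65,"finger_gap": 1},{"dx": -0.433,"dy": -0.226,"dz": -0.07,"wz": 65,"finger_gap": 1},{"dx": -0.433,"dy": -0.226,"dz": -0.07,"wz": 65,"finger_gap": 1},{"dx": -0.433,"dy": -0.226,"dz": -0.07,"wz": 65,"finger_gap": 1},{"dx": -0.433,"dy": -0.226,"dz": -0.07,"wz": 65,"finger_gap": 1}]' > mv.in && python3 -m inch mv.in
echo '[{"finger_gap": 1},{"finger_gap": 1}]' > mv.in && python3 -m inch mv.in
cat >> h.py <<'E'
from scipy.spatial.transform import Rotation as Ro
def tool():
    s=sense();T=np.eye(4);T[:3,:3]=Ro.from_euler("xyz",s["tcp_rot"],degrees=True).as_matrix();T[:3,3]=s["tool_pos"];return T
def snap(name):
    T=tool()@np.array(camera_info("wrist")["tool_from_camera"]); im=get_image("wrist"); cv2.imwrite(f"pics/{name}.png",im[:,:,::-1]); np.save(f"pics/{name}.npy",T); return im,T
E
python3 - <<'E'
from h import *
im,T=snap("w1")
print(blobs(im,(108,150,60),(125,255,255)),sense()["joint_positions"].round(1))
E
```

```text
t: 1.15
tool_pos: [0.5218, 0.3087, 0.3015]
tcp_rot: [-180.0, 0.0, 101.4]
ft_force: [0.7, 0.6, 0.0]
width: 1.001
finger_force: 0.0
t: 1.4
tool_pos: [0.5196, 0.3112, 0.3007]
tcp_rot: [-179.9, -0.1, 101.5]
ft_force: [0.1, 0.9, -0.3]
width: 1.001
finger_force: 0.0
[([457.3, 38.1], [455, 34, 6, 10, 36]), ([465.8, 61.4], [463, 57, 6, 10, 38]), ([438.9, 136.5], [437, 133, 5, 8, 30]), ([249.7, 161.2], [240, 155, 24, 13, 216]), ([445.6, 162.0], [444, 158, 5, 9, 28]), ([275.5, 165.5], [271, 164, 11, 4, 17]), ([20.3, 204.2], [2, 199, 41, 13, 367])] [-44.6  28.9  19.1  83.6  -9.8  69.3 -12.6]
```

View pics/w1.png

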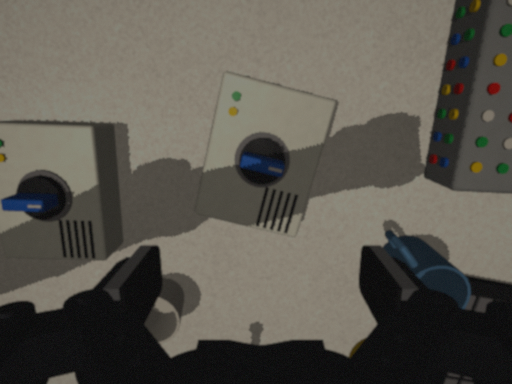

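The wrist view shows the target key bar from (240,158) to (284,166), on the disc centred at (262,160). Next I'll go above the stand.

```bash
echo '[{"dx": -0.05,"dy": -0.006,"dz": -0.06,"finger_gap": 1},{"dx": -0.457,"dy": -0.062,"dz": -0.06,"finger_gap": 1},{"dx": -0.457,"dy": -0.062,"dz": -0.06,"finger_gap": 1},{"dx": -0.457,"dy": -0.062,"dz": -0.06,"finger_gap": 1},{"dx": -0.457,"dy": -0.062,"dz": -0.06,"finger_gap": 1},{"dx": -0.457,"dy": -0.062,"dz": -0.06,"finger_gap": 1},{"dx": -0.457,"dy": -0.062,"dz": -0.06,"finger_gap": 1},{"dx": -0.457,"dy": -0.062,"dz": -0.06,"finger_gap": 1}]' > mv.in && python3 -m inch mv.in
echo '[{"finger_gap": 1},{"finger_gap": 1}]' > mv.in && python3 -m inch mv.in
python3 - <<'E'
from h import *
np.set_printoptions(precision=4,suppress=True)
im=cv2.imread("pics/w1.png")[:,:,::-1];T=np.load("pics/w1.npy")
m=cv2.inRange(cv2.cvtColor(im,cv2.COLOR_RGB2HSV),(105,130,40),(128,255,255))[140:185,225:300]
ys,xs=np.nonzero(m);r=cv2.minAreaRect(np.c_[xs+225,ys+140].astype(np.float32));print(r)
b=cv2.boxPoints(r); P=[plane("wrist",p,.1,T)[:2] for p in b];print(np.array(P),np.mean(P,0))
i=P[1]-P[0];j=P[2]-P[1];print(np.linalg.norm(i),np.linalg.norm(j),[np.degrees(np.arctan2(v[1],v[0])) for v in(i,j)])
im,T=snap("w2");print(sense()["joint_positions"].round(1))
print(blobs(im,(6,170,100),(16,255,255)),blobs(im,(0,150,90),(4,255,255)))
E
```

```text
t: 2.45
tool_pos: [0.5501, -0.1503, 0.3613]
tcp_rot: [-180.0, -0.0, 101.5]
ft_force: [0.7, 0.2, 0.4]
width: 1.001
finger_force: 0.0
t: 2.7
tool_pos: [0.5506, -0.1469, 0.3609]
tcp_rot: [-180.0, -0.1, 101.6]
ft_force: [0.4, -0.0, -0.4]
width: 1.0
finger_force: 0.0
((261.558837890625, 164.26470947265625), (43.413875579833984, 15.764815330505371), 14.03624439239502)
[[0.4957 0.3108]
 [0.4966 0.3274]
 [0.542  0.3253]
 [0.5415 0.3085]] [0.519 0.318]
0.016666677091082577 0.04539224562826489 [np.float64(86.59561985312682), np.float64(-2.6816376696102093)]
[ -3.7  23.8  25.9  83.2 -10.6  75.5  34.7]
[([240.9, 272.9], [225, 251, 33, 35, 574])] []
```

View pics/w2.png

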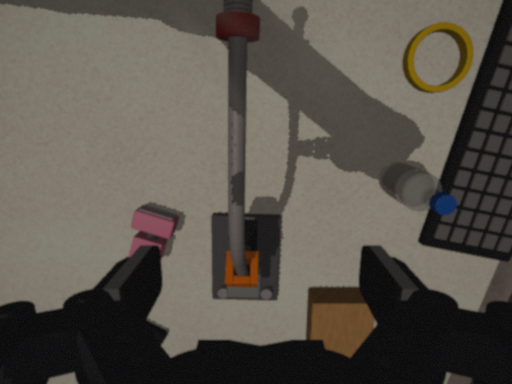

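The wrist view shows the rod running from (237,45) to (237,240). The buffer is at (238,27), the orange sleeve top at (242,270), and the plate corners at (212,214), (280,214), (214,298) and (278,298).

Run:
```python
from h import *
np.set_printoptions(precision=4,suppress=True)
im=cv2.imread("pics/w2.png");T=np.load("pics/w2.npy")
g=cv2.cvtColor(im,cv2.COLOR_BGR2GRAY).astype(float); g=cv2.GaussianBlur(g,(3,3),0)
pts=[]
for r in range(45,195,6):
    d=np.diff(g[r,218:258]); l=218+d[:20].argmin()+.5; rr=218+20+d[20:].argmax()+.5
    if r%30==15: print(r,l,rr)
    pts.append(plane("wrist",((l+rr)/2,r),.24,T)[:2])
pts=np.array(pts)
# robust line
w=cv2.fitLine(pts.astype(np.float32),cv2.DIST_HUBER,0,.002,.01).ravel();v=w[:2]*np.sign(w[1]);print("line",w,np.degrees(np.arctan2(v[1],v[0])))
print("buf",plane("wrist",(238,27),.24+.0,T), "edge",plane("wrist",(238,40),.256,T))
P=[plane("wrist",p,.014,T)[:2] for p in [(212,214),(280,214),(278,298),(214,298)]];print(np.array(P),np.mean(P,0))
for i in range(4): e=P[(i+1)%4]-P[i];print(np.linalg.norm(e),np.degrees(np.arctan2(e[1],e[0])))
# lamp triangulation top face of sleeve
hs=cv2.cvtColor(im[:,:,::-1].copy(),cv2.COLOR_RGB2HSV)
print(tri(ray("wrist",(241,269),T),ray("scene",(177,280.5))))
```

```text
45 224.5 246.5
75 227.5 246.5
105 227.5 245.5
135 227.5 245.5
165 227.5 244.5
line [ 0.1749 -0.9846  0.5232 -0.1093] 100.07078
buf [ 0.5099 -0.0309  0.24  ] edge [ 0.513 -0.042  0.256]
[[ 0.4956 -0.2565]
 [ 0.5995 -0.2352]
 [ 0.6282 -0.3804]
 [ 0.5231 -0.4021]] [ 0.5616 -0.3185]
0.10606697789823773 11.597111064902276
0.14810017857816607 -78.82614210297524
0.10729109545931494 -168.3818103140271
0.14815374604889062 100.70057569386555
(array([ 0.5546, -0.2875,  0.1122]), [1.5, 1.5])
```

Rod line and plate agree: stand (0.5625,-0.322), yaw 100.5°, buffer face about 285–289 mm along the stand x axis. The lamp is at stand x ≈34 mm, z ≈0.117. I'll write a helper that turns stand-plane targets into tool-axis shifts.

```bash
cat >> h.py <<'E'
YAW=np.radians(100.5);U=np.array([np.cos(YAW),np.sin(YAW),0]);V=np.array([U[1],-U[0],0]);O=np.array([.5625,-.322,0]);Zw=np.array([0,0,1.])
def target(x,z,phi,back=0,lat=0):
    """grasp point at stand (x,z), tool tilted phi deg (tip towards +u), retreated by back"""
    p=np.radians(phi);tz=np.sin(p)*U-np.cos(p)*Zw
    T=np.eye(4);T[:3,:3]=np.c_[np.cross(V,tz),V,tz];T[:3,3]=O+x*U+z*Zw+lat*V+(.019-back)*tz;return T
def rel(A,B):
    D=np.linalg.inv(A)@B
    return np.r_[D[:3,3].round(4),np.degrees(Ro.from_matrix(D[:3,:3]).as_rotvec()).round(2)].tolist()
def where(T=None):
    T=tool() if T is None else T
    g=T[:3,3]-.019*T[:3,2]-O; return "stand x %.4f lat %.4f z %.4f phi %.2f"%(g@U,g@V,g[2],np.degrees(np.arctan2(T[:3,2]@U,-T[2,2])))
E
python3 - <<'E'
from h import *
A=tool();print(where(A))
B=target(.034,.117,28,.1);C=target(.034,.117,28,.0)
M=target(-.03,.25,28,.05);print("mid",rel(A,M));print("M->B",rel(M,B));print("B->C",rel(B,C))
E
```

```text
stand x 0.1747 lat 0.0204 z 0.3799 phi 0.12
mid [-0.219, -0.025, 0.0831, -0.3, 27.88, 1.18]
M->B [-0.0059, 0.0, 0.0975, 0.0, 0.0, -0.0]
B->C [-0.0, 0.0, 0.1, 0.0, 0.0, -0.0]
```

```bash
echo '[{"dx": -0.11,"dy": -0.025,"dz": 0.02,"wy": 14,"wz": 1.2,"finger_gap": 1},{"dx": -0.219,"dy": -0.025,"dz": 0.083,"wy": 28,"wz": 1.2,"finger_gap": 1},{"dx": -0.219,"dy": -0.025,"dz": 0.083,"wy": 28,"wz": 1.2,"finger_gap": 1},{"dx": -0.219,"dy": -0.025,"dz": 0.083,"wy": 28,"wz": 1.2,"finger_gap": 1},{"dx": -0.219,"dy": -0.025,"dz": 0.083,"wy": 28,"wz": 1.2,"finger_gap": 1},{"dx": -0.219,"dy": -0.025,"dz": 0.083,"wy": 28,"wz": 1.2,"finger_gap": 1}]' > mv.in && python3 -m inch mv.in
echo '[{"dx": -0.006,"dz": 0.097,"finger_gap": 1},{"dx": -0.006,"dz": 0.097,"finger_gap": 1},{"dx": -0.006,"dz": 0.097,"finger_gap": 1}]' > mv.in && python3 -m inch mv.in
python3 - <<'E'
from h import *
A=tool();print(where(A),sense()["joint_positions"].round(1))
print(rel(A,target(.034,.117,28)))
im,T=snap("w3");print(where())
a=im;b=get_image("scene")[200:340,110:260]
o=np.zeros((384,800,3),np.uint8);o[:,:512]=a;o[:269,512:]=cv2.resize(b,(288,269));cv2.imwrite("pics/v3.png",o[:,:,::-1])
E
```

```text
t: 3.5
tool_pos: [0.5708, -0.3667, 0.2788]
tcp_rot: [-179.8, -28.1, 100.4]
ft_force: [0.5, 0.7, 0.3]
width: 0.999
finger_force: 0.0
t: 3.88
tool_pos: [0.5627, -0.3244, 0.1902]
tcp_rot: [-179.7, -28.3, 100.5]
ft_force: [0.4, -0.2, 0.2]
width: 1.0
finger_force: 0.0
stand x -0.0114 lat -0.0002 z 0.2070 phi 28.27 [ 27.9  50.1  19.7  66.4 -30.7  90.7  61.1]
[-0.0027, 0.0008, 0.1007, -0.3, -0.27, -0.02]
stand x -0.0139 lat -0.0003 z 0.2087 phi 28.00
```

View pics/v3.png

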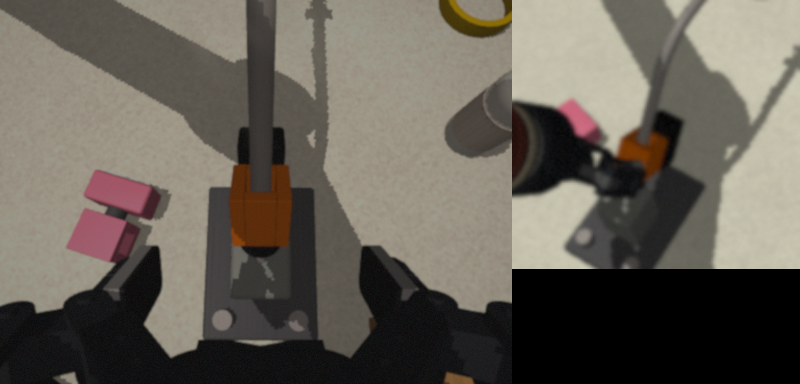

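The sleeve's back face spans columns 231–291 and rows 194–247, centred between the fingers. I'll get its place along the rod by crossing those rays with the face plane.

Run:
```python
from h import *
T=np.load("pics/w3.npy");a=np.radians(55);r=np.cos(a)*U+np.sin(a)*Zw;n=-np.sin(a)*U+np.cos(a)*Zw
for off in (.0165,.02,.0235):
  P0=O+.07*Zw+off*n
  for uv in [(261,194),(261,247),(231,220),(291,220)]:
    o,d=ray("wrist",uv,T);p=o+d*((P0-o)@n)/(d@n);print(off,uv,"s %.4f lat %.4f"%((p-P0)@r,(p-O)@V))
```

```text
0.0165 (261, 194) s 0.0854 lat -0.0003
0.0165 (261, 247) s 0.0343 lat -0.0004
0.0165 (231, 220) s 0.0623 lat -0.0202
0.0165 (291, 220) s 0.0623 lat 0.0195
0.02 (261, 194) s 0.0885 lat -0.0003
0.02 (261, 247) s 0.0386 lat -0.0004
0.02 (231, 220) s 0.0659 lat -0.0198
0.02 (291, 220) s 0.0659 lat 0.0191
0.0235 (261, 194) s 0.0916 lat -0.0003
0.0235 (261, 247) s 0.0429 lat -0.0004
0.0235 (231, 220) s 0.0696 lat -0.0193
0.0235 (291, 220) s 0.0696 lat 0.0186
```

```bash
echo '[{"dx": 0.002,"dz": 0.055,"finger_gap": 1},{"dx": 0.002,"dz": 0.09,"finger_gap": 1},{"dx": 0.002,"dz": 0.108,"finger_gap": 1},{"dx": 0.002,"dz": 0.108,"finger_gap": 1}]' > mv.in && python3 -m inch mv.in
echo '[{"finger_gap": 0.45},{"finger_gap": 0.4},{"finger_gap": 0.3},{"finger_gap": 0.3},{"finger_gap": 0.3},{"finger_gap": 0.3}]' > mv.in && python3 -m inch mv.in 25
python3 - <<'E'
from h import *
s=sense();print(where(),s["ft_force"],s["joint_positions"].round(1),s["ft_torque"])
E
```

```text
t: 4.47
tool_pos: [0.5527, -0.2783, 0.0967]
tcp_rot: [-179.8, -27.9, 100.2]
ft_force: [0.5, 0.8, 0.4]
width: 1.004
finger_force: 0.0
t: 5.22
tool_pos: [0.5524, -0.2793, 0.0966]
tcp_rot: [-179.8, -27.9, 100.2]
ft_force: [0.7, -1.7, 5.3]
width: 0.465
finger_force: 29.9
stand x 0.0349 lat -0.0021 z 0.1134 phi 27.86 [ 0.74167088 -1.66060359  5.33951281] [ 24.9  52.1  18.5  78.9 -32.9  76.8  64.8] [-0.31093346 -0.14521856 -0.04453398]
```

Gripped: opening is 39.5 mm and the sleeve matches. I'll store the lamp-in-tool relation, then lift off the hole wall and start up the leg.

```bash
cat >> h.py <<'E'
R,A55=.09,np.radians(55);L1=float(np.hypot(.092,.132));LB=R*A55
def lampT(s,off=0,lat=0,dang=0):
    """lamp pose: s along rod from block; off along lamp z; dang extra pitch-up deg"""
    if s<L1: x,z,a=s*np.cos(A55),.07+s*np.sin(A55),A55
    elif s<L1+LB:
        a=A55-(s-L1)/R; x=.166-R*np.sin(a); z=.15+R*np.cos(a); 
    else: x,z,a=.166+s-L1-LB,.24,0.
    # smooth tangent over sleeve length
    def ang(q): return A55-np.clip((q-L1)/R,0,A55)
    a=np.mean([ang(s+d) for d in np.linspace(-.022,.022,23)])
    if L1<s<L1+LB: off=off-.0013
    n=-np.sin(a)*U+np.cos(a)*Zw; b=a+np.radians(dang);c=np.cos(b)*U+np.sin(b)*Zw;m=-np.sin(b)*U+np.cos(b)*Zw
    T=np.eye(4);T[:3,:3]=np.c_[c,np.cross(m,c),m];T[:3,3]=O+x*U+z*Zw+off*n+lat*V;return T
def plan(ss,off=0,lat=0,dang=0):
    G=np.load("G.npy");A=tool()
    for s in ss: print("%.3f"%s,rel(A,lampT(s,off,lat,dang)@G))
def rep():
    G=np.load("G.npy");Lm=tool()@np.linalg.inv(G);p=Lm[:3,3]-O;s=sense()
    a=np.arctan2(Lm[2,0],Lm[:3,0]@U);f=s["ft_force"];c=lambda w:round(float(f@w),1);r=np.cos(a)*U+np.sin(a)*Zw;n=-np.sin(a)*U+np.cos(a)*Zw
    print("lamp x %.4f lat %.4f z %.4f ang %.1f | F rod %s n %s lat %s up %s | |F| %.1f w %.3f grip %.0f tq %s"%(p@U,p@V,p[2],np.degrees(a),c(r),c(n),c(V),round(float(f[2]),1),np.linalg.norm(f),s["width"],s["finger_force"],np.round(s["ft_torque"],2)))
E
python3 - <<'E'
from h import *
np.save("G.npy",np.linalg.inv(lampT(.060,-.0035,-.0018))@tool());rep()
plan([.064,.08,.1,.12,.135])
E
```

```text
lamp x 0.0373 lat -0.0018 z 0.1171 ang 55.0 | F rod 3.4 n 4.5 lat 0.4 up 5.3 | |F| 5.6 w 0.465 grip 30 tq [-0.31 -0.15 -0.04]
0.064 [0.002, 0.0018, -0.0049, 0.0, -0.0, 0.0]
0.080 [0.0162, 0.0017, -0.0122, 0.0, -0.0, 0.0]
0.100 [0.034, 0.0016, -0.0214, 0.0, -0.0, 0.0]
0.120 [0.0518, 0.0015, -0.0305, 0.0, -0.0, 0.0]
0.135 [0.0652, 0.0014, -0.0373, 0.0, -0.0, 0.0]
```

```bash
echo '[{"dx": 0.001,"dy": 0.001,"dz": -0.003,"finger_gap": 0.3},{"dx": 0.005,"dy": 0.002,"dz": -0.006,"finger_gap": 0.3},{"dx": 0.011,"dy": 0.002,"dz": -0.009,"finger_gap": 0.3},{"dx": 0.016,"dy": 0.002,"dz": -0.012,"finger_gap": 0.3},{"dx": 0.016,"dy": 0.002,"dz": -0.012,"finger_gap": 0.3}]' > mv.in && python3 -m inch mv.in
python3 - <<'E'
from h import *
rep();plan([.1,.12,.135])
E
```

```text
t: 5.85
tool_pos: [0.5525, -0.269, 0.1141]
tcp_rot: [-179.7, -28.0, 100.2]
ft_force: [-0.0, -0.3, -2.7]
width: 0.466
finger_force: 29.1
lamp x 0.0474 lat 0.0001 z 0.1347 ang 55.1 | F rod -2.3 n -1.3 lat -0.1 up -2.7 | |F| 2.7 w 0.466 grip 29 tq [-0.77 -0.14  0.  ]
0.100 [0.0169, -0.0002, -0.0105, -0.1, -0.12, 0.04]
0.120 [0.0347, -0.0003, -0.0196, -0.1, -0.12, 0.04]
0.135 [0.0481, -0.0004, -0.0264, -0.1, -0.12, 0.04]
```

Pure weight (2.7 N) with no rod contact, so it's centred. On up the leg.

```bash
echo '[{"dx": 0.008,"dz": -0.005,"finger_gap": 0.3},{"dx": 0.018,"dz": -0.011,"finger_gap": 0.3},{"dx": 0.028,"dz": -0.016,"finger_gap": 0.3},{"dx": 0.038,"dz": -0.021,"finger_gap": 0.3},{"dx": 0.048,"dz": -0.026,"finger_gap": 0.3},{"dx": 0.048,"dz": -0.026,"finger_gap": 0.3}]' > mv.in && python3 -m inch mv.in
python3 - <<'E'
from h import *
rep();plan([.145,.155,.165,.175,.185,.195,.205,.215])
E
```

```text
t: 6.6
tool_pos: [0.5476, -0.2391, 0.1601]
tcp_rot: [-179.8, -28.0, 100.2]
ft_force: [0.5, -1.0, -2.8]
width: 0.464
finger_force: 29.1
lamp x 0.0776 lat 0.0008 z 0.1807 ang 55.1 | F rod -2.9 n -0.7 lat 0.3 up -2.8 | |F| 3.0 w 0.464 grip 29 tq [-0.82 -0.17 -0.07]
0.145 [0.0085, -0.0008, -0.0046, -0.06, -0.44, 0.08]
0.155 [0.0168, -0.0008, -0.0093, -0.07, -2.12, 0.08]
0.165 [0.025, -0.0009, -0.0126, -0.09, -5.17, 0.08]
0.175 [0.0326, -0.0009, -0.0167, -0.11, -9.62, 0.09]
0.185 [0.0402, -0.001, -0.0201, -0.13, -15.44, 0.1]
0.195 [0.0478, -0.001, -0.0227, -0.16, -21.81, 0.1]
0.205 [0.0557, -0.001, -0.0245, -0.19, -28.17, 0.11]
0.215 [0.0637, -0.0011, -0.0254, -0.22, -34.54, 0.12]
```

Still free. First part of the bend, gently.

```bash
echo '[{"dx": 0.0085,"dy": -0.001,"dz": -0.0045,"wy": -0.5,"finger_gap": 0.3},{"dx": 0.017,"dy": -0.001,"dz": -0.009,"wy": -2,"finger_gap": 0.3},{"dx": 0.025,"dy": -0.001,"dz": -0.0125,"wy": -5,"finger_gap": 0.3},{"dx": 0.029,"dy": -0.001,"dz": -0.0145,"wy": -7.3,"finger_gap": 0.3},{"dx": 0.0325,"dy": -0.001,"dz": -0.0165,"wy": -9.6,"finger_gap": 0.3},{"dx": 0.0325,"dy": -0.001,"dz": -0.0165,"wy": -9.6,"finger_gap": 0.3}]' > mv.in && python3 -m inch mv.in
python3 - <<'E'
from h import *
rep();plan([.18,.185,.19,.195,.2,.205])
E
```

```text
t: 7.35
tool_pos: [0.5429, -0.218, 0.1895]
tcp_rot: [-179.8, -18.4, 100.3]
ft_force: [0.1, 0.8, -2.1]
width: 0.466
finger_force: 29.1
lamp x 0.1028 lat 0.0000 z 0.2109 ang 45.5 | F rod -1.0 n -2.0 lat 0.2 up -2.1 | |F| 2.2 w 0.466 grip 29 tq [-0.61 -0.09 -0.02]
0.180 [0.003, 0.0, -0.0032, -0.16, -2.79, 0.13]
0.185 [0.0064, 0.0, -0.0054, -0.17, -5.87, 0.14]
0.190 [0.0099, -0.0, -0.0075, -0.19, -9.05, 0.14]
0.195 [0.0136, -0.0, -0.0093, -0.2, -12.23, 0.15]
0.200 [0.0173, -0.0, -0.0109, -0.21, -15.42, 0.15]
0.205 [0.021, -0.0001, -0.0123, -0.23, -18.6, 0.16]
```

```bash
echo '[{"dx": 0.003,"dz": -0.003,"wy": -2.8,"finger_gap": 0.3},{"dx": 0.0064,"dz": -0.0054,"wy": -5.9,"finger_gap": 0.3},{"dx": 0.01,"dz": -0.0075,"wy": -9,"finger_gap": 0.3},{"dx": 0.0136,"dz": -0.0093,"wy": -12.2,"finger_gap": 0.3},{"dx": 0.0173,"dz": -0.011,"wy": -15.4,"finger_gap": 0.3},{"dx": 0.0173,"dz": -0.011,"wy": -15.4,"finger_gap": 0.3}]' > mv.in && python3 -m inch mv.in
python3 - <<'E'
from h import *
rep();plan([.205,.21,.215,.22,.225,.23,.235,.24])
E
```

```text
t: 8.1
tool_pos: [0.5403, -0.2049, 0.2046]
tcp_rot: [-179.7, -3.1, 100.4]
ft_force: [1.1, -0.4, -2.5]
width: 0.466
finger_force: 29.1
lamp x 0.1219 lat -0.0001 z 0.2260 ang 30.3 | F rod -1.8 n -1.9 lat 1.0 up -2.5 | |F| 2.8 w 0.466 grip 29 tq [-0.16 -0.03  0.05]
0.205 [0.0029, 0.0002, -0.0032, -0.28, -3.33, 0.19]
0.210 [0.0063, 0.0002, -0.0053, -0.3, -6.51, 0.2]
0.215 [0.0098, 0.0001, -0.0073, -0.31, -9.7, 0.21]
0.220 [0.0134, 0.0001, -0.0091, -0.32, -12.88, 0.22]
0.225 [0.0172, 0.0001, -0.0107, -0.33, -16.06, 0.23]
0.230 [0.021, 0.0001, -0.012, -0.34, -19.02, 0.24]
0.235 [0.0251, 0.0001, -0.0131, -0.35, -21.64, 0.24]
0.240 [0.0293, 0.0001, -0.0138, -0.36, -23.91, 0.25]
```

```bash
echo '[{"dx": 0.003,"dz": -0.003,"wy": -3.3,"finger_gap": 0.3},{"dx": 0.0063,"dz": -0.0053,"wy": -6.5,"finger_gap": 0.3},{"dx": 0.01,"dz": -0.0073,"wy": -9.7,"finger_gap": 0.3},{"dx": 0.0134,"dz": -0.009,"wy": -12.9,"finger_gap": 0.3},{"dx": 0.0172,"dz": -0.0107,"wy": -16,"finger_gap": 0.3},{"dx": 0.021,"dz": -0.012,"wy": -19,"finger_gap": 0.3},{"dx": 0.021,"dz": -0.012,"wy": -19,"finger_gap": 0.3}]' > mv.in && python3 -m inch mv.in
python3 - <<'E'
from h import *
rep();plan([.235,.24,.245,.25,.255,.26,.265,.27])
E
```

```text
t: 8.98
tool_pos: [0.5364, -0.1853, 0.2169]
tcp_rot: [-179.6, 15.9, 100.5]
ft_force: [-0.9, -0.5, -2.4]
width: 0.464
finger_force: 29.0
lamp x 0.1487 lat -0.0002 z 0.2363 ang 11.3 | F rod -0.8 n -2.3 lat -1.0 up -2.4 | |F| 2.6 w 0.464 grip 29 tq [0.42 0.06 0.06]
0.235 [0.0036, 0.0003, -0.0031, -0.41, -2.65, 0.28]
0.240 [0.0074, 0.0003, -0.0052, -0.42, -4.91, 0.29]
0.245 [0.0114, 0.0003, -0.007, -0.42, -6.84, 0.3]
0.250 [0.0152, 0.0003, -0.0098, -0.43, -8.41, 0.31]
0.255 [0.0195, 0.0003, -0.0113, -0.43, -9.65, 0.31]
0.260 [0.024, 0.0003, -0.0128, -0.43, -10.53, 0.32]
0.265 [0.0286, 0.0002, -0.0143, -0.43, -11.07, 0.32]
0.270 [0.0334, 0.0002, -0.0157, -0.43, -11.26, 0.32]
```

```bash
echo '[{"dx": 0.0036,"dz": -0.003,"wy": -2.6,"finger_gap": 0.3},{"dx": 0.0074,"dz": -0.0052,"wy": -4.9,"finger_gap": 0.3},{"dx": 0.0114,"dz": -0.0072,"wy": -6.8,"finger_gap": 0.3},{"dx": 0.0152,"dz": -0.0095,"wy": -8.4,"finger_gap": 0.3},{"dx": 0.0195,"dz": -0.0113,"wy": -9.6,"finger_gap": 0.3},{"dx": 0.0265,"dz": -0.0135,"wy": -10.8,"finger_gap": 0.3},{"dx": 0.0334,"dz": -0.0157,"wy": -11.2,"finger_gap": 0.3},{"dx": 0.0334,"dz": -0.0157,"wy": -11.2,"finger_gap": 0.3}]' > mv.in && python3 -m inch mv.in
python3 - <<'E'
from h import *
rep();plan([.28,.3,.32,.33,.335,.34])
im,T=snap("w4");o=np.zeros((384,800,3),np.uint8);o[:,:512]=im;o[:269,512:]=cv2.resize(get_image("scene")[130:270,150:300],(288,269),interpolation=cv2.INTER_CUBIC);cv2.imwrite("pics/v4.png",o[:,:,::-1])
E
```

```text
t: 9.98
tool_pos: [0.5303, -0.1501, 0.2235]
tcp_rot: [-179.6, 27.2, 100.5]
ft_force: [0.3, -0.6, -2.4]
width: 0.466
finger_force: 28.8
lamp x 0.1880 lat 0.0001 z 0.2406 ang -0.0 | F rod -0.7 n -2.4 lat 0.2 up -2.4 | |F| 2.5 w 0.466 grip 29 tq [ 0.76  0.13 -0.05]
0.280 [0.0098, -0.0001, -0.0043, -0.32, 0.03, 0.3]
0.300 [0.0276, -0.0001, -0.0134, -0.32, 0.03, 0.3]
0.320 [0.0454, -0.0002, -0.0226, -0.32, 0.03, 0.3]
0.330 [0.0543, -0.0002, -0.0271, -0.32, 0.03, 0.3]
0.335 [0.0587, -0.0002, -0.0294, -0.32, 0.03, 0.3]
0.340 [0.0632, -0.0002, -0.0317, -0.32, 0.03, 0.3]
```

View pics/v4.png

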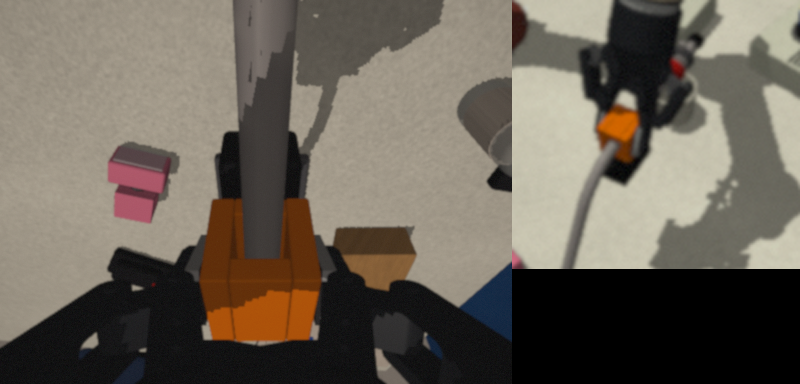

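The lamp is level on the arm, with the rod centred in the hole (columns 243–282 within 232–292). I'll advance over the catch in measured steps.

```bash
echo '[{"dx": 0.004,"dz": -0.002,"finger_gap": 0.3},{"dx": 0.009,"dz": -0.0045,"finger_gap": 0.3},{"dx": 0.0135,"dz": -0.007,"finger_gap": 0.3},{"dx": 0.018,"dz": -0.009,"finger_gap": 0.3}]' > mv.in && python3 -m inch mv.in 40; python3 -c "from h import *;rep()"
echo '[{"dx": 0.0045,"dz": -0.0023,"finger_gap": 0.3},{"dx": 0.009,"dz": -0.0046,"finger_gap": 0.3},{"dx": 0.0135,"dz": -0.0068,"finger_gap": 0.3},{"dx": 0.018,"dz": -0.009,"finger_gap": 0.3}]' > mv.in && python3 -m inch mv.in;  python3 -c "from h import *;rep()"
echo '[{"dx": 0.0045,"dz": -0.0023,"finger_gap": 0.3},{"dx": 0.009,"dz": -0.0046,"finger_gap": 0.3}]' > mv.in && python3 -m inch mv.in;  python3 -c "from h import *;rep()"
echo '[{"dx": 0.0045,"dz": -0.0023,"finger_gap": 0.3},{"dx": 0.009,"dz": -0.0046,"finger_gap": 0.3}]' > mv.in && python3 -m inch mv.in;  python3 -c "from h import *;rep()"
```

```text
t: 10.58
tool_pos: [0.5244, -0.1338, 0.2229]
tcp_rot: [-179.4, 27.4, 100.3]
ft_force: [2.7, -9.7, -12.4]
width: 0.462
finger_force: 43.1
lamp x 0.2052 lat -0.0026 z 0.2400 ang -0.3 | F rod -9.9 n -12.4 lat 0.9 up -12.4 | |F| 15.9 w 0.462 grip 43 tq [-0.39 -0.2   0.06]
t: 11.08
tool_pos: [0.5227, -0.1106, 0.223]
tcp_rot: [-179.6, 27.2, 100.4]
ft_force: [0.3, -3.3, -7.1]
width: 0.466
finger_force: 44.1
lamp x 0.2283 lat -0.0002 z 0.2401 ang -0.0 | F rod -3.3 n -7.1 lat -0.3 up -7.1 | |F| 7.8 w 0.466 grip 44 tq [0.54 0.09 0.04]
t: 11.32
tool_pos: [0.5215, -0.1004, 0.2233]
tcp_rot: [-179.7, 27.2, 100.5]
ft_force: [-0.1, -1.3, -7.7]
width: 0.462
finger_force: 44.1
lamp x 0.2385 lat 0.0005 z 0.2405 ang -0.0 | F rod -1.3 n -7.7 lat -0.3 up -7.7 | |F| 7.8 w 0.462 grip 44 tq [0.59 0.08 0.01]
t: 11.58
tool_pos: [0.5195, -0.0907, 0.2232]
tcp_rot: [-179.7, 27.2, 100.4]
ft_force: [1.5, -2.3, -7.3]
width: 0.46
finger_force: 44.1
lamp x 0.2484 lat 0.0003 z 0.2404 ang -0.1 | F rod -2.5 n -7.3 lat 1.0 up -7.3 | |F| 7.8 w 0.460 grip 44 tq [0.65 0.14 0.01]
```

The catch is being pressed up (about 5 N down, 2 N drag). I'll take smaller steps to feel for the buffer.

```bash
echo '[{"dx": 0.0036,"dz": -0.0018,"finger_gap": 0.3},{"dx": 0.0072,"dz": -0.0037,"finger_gap": 0.3},{"dx": 0.0072,"dz": -0.0037,"finger_gap": 0.3}]' > mv.in && python3 -m inch mv.in | grep t:; python3 -c "from h import *;rep()"
echo '[{"dx": 0.0018,"dz": -0.0009,"finger_gap": 0.3},{"dx": 0.0018,"dz": -0.0009,"finger_gap": 0.3}]' > mv.in && python3 -m inch mv.in | grep t:; python3 -c "from h import *;rep()"
echo '[{"dx": 0.0018,"dz": -0.0009,"finger_gap": 0.3},{"dx": 0.0018,"dz": -0.0009,"finger_gap": 0.3}]' > mv.in && python3 -m inch mv.in | grep t:; python3 -c "from h import *;rep()"
```

```text
t: 11.95
tcp_rot: [-179.7, 27.1, 100.5]
lamp x 0.2570 lat 0.0002 z 0.2400 ang -0.0 | F rod -0.6 n -7.0 lat 0.2 up -7.0 | |F| 7.0 w 0.460 grip 44 tq [ 1.13  0.23 -0.06]
t: 12.2
tcp_rot: [-179.7, 27.2, 100.4]
lamp x 0.2581 lat 0.0002 z 0.2403 ang -0.1 | F rod -2.2 n -7.2 lat 0.6 up -7.2 | |F| 7.6 w 0.465 grip 44 tq [0.89 0.1  0.01]
t: 12.45
tcp_rot: [-179.7, 27.2, 100.4]
lamp x 0.2602 lat 0.0001 z 0.2403 ang -0.1 | F rod -1.2 n -8.6 lat 0.3 up -8.6 | |F| 8.7 w 0.461 grip 44 tq [ 0.79  0.18 -0.06]
```

```bash
for i in 1 2 3; do echo '[{"dx": 0.0018,"dz": -0.0009,"finger_gap": 0.3},{"dx": 0.0018,"dz": -0.0009,"finger_gap": 0.3}]' > mv.in && python3 -m inch mv.in | grep t:; python3 -c "from h import *;rep()"; done
```

```text
t: 12.7
tcp_rot: [-179.7, 27.2, 100.4]
lamp x 0.2624 lat 0.0001 z 0.2402 ang -0.0 | F rod -2.5 n -7.5 lat -0.1 up -7.5 | |F| 8.0 w 0.459 grip 44 tq [0.81 0.16 0.  ]
t: 12.95
tcp_rot: [-179.7, 27.2, 100.4]
lamp x 0.2644 lat 0.0002 z 0.2402 ang -0.0 | F rod -1.9 n -6.6 lat 0.4 up -6.6 | |F| 6.8 w 0.464 grip 44 tq [ 0.85  0.17 -0.05]
t: 13.2
tcp_rot: [-179.7, 27.2, 100.5]
lamp x 0.2665 lat 0.0002 z 0.2401 ang -0.0 | F rod -1.7 n -7.7 lat -0.6 up -7.7 | |F| 7.9 w 0.460 grip 44 tq [ 0.84  0.17 -0.  ]
```

```bash
for i in 1 2 3; do echo '[{"dx": 0.0018,"dz": -0.0009,"finger_gap": 0.3},{"dx": 0.0018,"dz": -0.0009,"finger_gap": 0.3}]' > mv.in && python3 -m inch mv.in | grep t:; python3 -c "from h import *;rep()"; done
```

```text
t: 13.45
tcp_rot: [-179.7, 27.2, 100.5]
lamp x 0.2685 lat 0.0002 z 0.2401 ang -0.0 | F rod -1.3 n -7.1 lat -0.9 up -7.1 | |F| 7.3 w 0.461 grip 44 tq [ 0.81  0.14 -0.01]
t: 13.7
tcp_rot: [-179.7, 27.2, 100.4]
lamp x 0.2700 lat 0.0002 z 0.2403 ang -0.1 | F rod -2.9 n -7.4 lat 0.0 up -7.4 | |F| 7.9 w 0.465 grip 44 tq [ 0.71  0.14 -0.  ]
t: 13.95
tcp_rot: [-179.7, 27.2, 100.4]
lamp x 0.2717 lat 0.0001 z 0.2404 ang -0.1 | F rod -5.0 n -7.4 lat -0.6 up -7.4 | |F| 9.0 w 0.463 grip 44 tq [ 0.46  0.   -0.06]
```

The buffer is felt at about x 0.270, with the drag rising to 5 N. The catch should snap about 6 mm further, so I'll watch the down force for its release.

```bash
for i in 1 2 ; do echo '[{"dx": 0.0018,"dz": -0.0009,"finger_gap": 0.3},{"dx": 0.0018,"dz": -0.0009,"finger_gap": 0.3}]' > mv.in && python3 -m inch mv.in | grep t:; python3 -c "from h import *;rep()"; done
```

```text
t: 14.2
tcp_rot: [-179.7, 27.2, 100.4]
lamp x 0.2737 lat 0.0002 z 0.2404 ang -0.1 | F rod -4.2 n -7.0 lat 0.2 up -7.0 | |F| 8.2 w 0.466 grip 44 tq [ 0.42  0.08 -0.02]
t: 14.45
tcp_rot: [-179.7, 27.2, 100.4]
lamp x 0.2759 lat 0.0002 z 0.2405 ang -0.1 | F rod -3.1 n -3.8 lat -0.8 up -3.8 | |F| 5.0 w 0.463 grip 44 tq [ 0.25  0.18 -0.14]
```

```bash
echo '[{"dx": 0.0009,"dz": -0.0004,"finger_gap": 0.3},{"dx": 0.0009,"dz": -0.0004,"finger_gap": 0.3}]' > mv.in && python3 -m inch mv.in | grep t:; python3 -c "
from h import *
rep()
im=get_image('scene');b=get_image('side');rep()
o=np.zeros((400,800,3),np.uint8);o[:,:400]=cv2.resize(im[130:210,180:260],(400,400),interpolation=cv2.INTER_CUBIC);o[:,400:]=cv2.resize(b[110:210,200:300],(400,400),interpolation=cv2.INTER_CUBIC);cv2.imwrite('pics/v5.png',o[:,:,::-1])"
```

```text
t: 14.7
tcp_rot: [-179.7, 27.2, 100.4]
lamp x 0.2768 lat 0.0002 z 0.2405 ang -0.1 | F rod -4.3 n -2.6 lat -1.5 up -2.6 | |F| 5.2 w 0.461 grip 45 tq [ 0.02  0.27 -0.13]
lamp x 0.2768 lat 0.0003 z 0.2405 ang -0.1 | F rod -4.1 n -1.0 lat -1.3 up -1.0 | |F| 4.4 w 0.468 grip 45 tq [-0.08  0.25 -0.13]
```

View pics/v5.png

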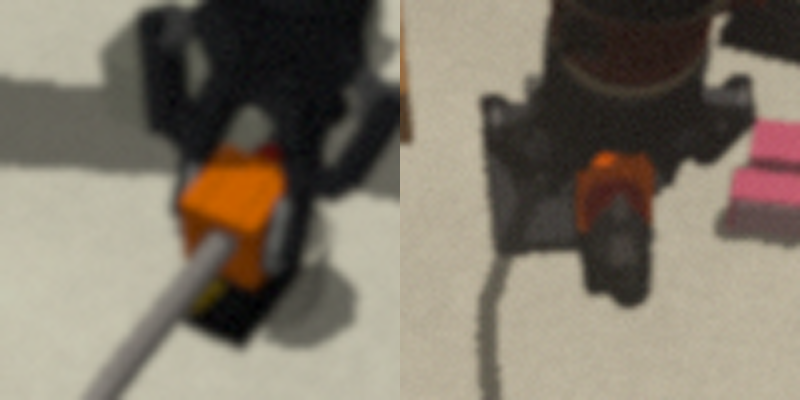

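Yellow catch is visible sprung down behind the sleeve (crop (205,295)), and the down force is back to bare weight, so it has snapped. I'll lower it 3 mm onto the rod, open, and back straight out.

```bash
echo '[{"dx": 0.0007,"dz": 0.0013,"finger_gap": 0.3},{"dx": 0.0013,"dz": 0.0027,"finger_gap": 0.3}]' > mv.in && python3 -m inch mv.in 20; python3 -c "from h import *;rep()"
echo '[{"finger_gap": 0.6},{"finger_gap": 1},{"finger_gap": 1},{"finger_gap": 1},{"finger_gap": 1}]' > mv.in && python3 -m inch mv.in
echo '[{"dz": -0.01,"finger_gap": 1},{"dz": -0.04,"finger_gap": 1},{"dz": -0.09,"finger_gap": 1},{"dz": -0.14,"finger_gap": 1},{"dz": -0.14,"finger_gap": 1}]' > mv.in && python3 -m inch mv.in
python3 - <<'E'
from h import *
im,T=snap("w6");o=np.zeros((400,912,3),np.uint8);o[:384,:512]=im;o[:,512:]=cv2.resize(get_image("scene")[130:210,180:260],(400,400),interpolation=cv2.INTER_CUBIC);cv2.imwrite("pics/v6.png",cv2.resize(o,(800,351))[:,:,::-1])
A=tool()
# key approach pose: tool down, tool y perpendicular to bar (bar dir -2.7 deg)
for yaw in (0,-2.7+180,-2.7):
    B=np.eye(4);B[:3,:3]=Ro.from_euler("xyz",[180,0,yaw],degrees=True).as_matrix();B[:3,3]=[.5195,.3155,.28];print(yaw,rel(A,B))
print(sense()["joint_positions"].round(1))
E
```

```text
t: 15.05
tool_pos: [0.5153, -0.0626, 0.2205]
tcp_rot: [-179.8, 27.2, 100.4]
ft_force: [1.0, -3.6, -1.2]
width: 0.46
finger_force: 44.7
lamp x 0.2769 lat 0.0012 z 0.2376 ang -0.1 | F rod -3.7 n -1.2 lat 0.3 up -1.2 | |F| 3.9 w 0.460 grip 45 tq [-0.09 -0.09 -0.05]
t: 15.68
tool_pos: [0.5142, -0.0624, 0.2199]
tcp_rot: [-179.7, 27.2, 100.4]
ft_force: [0.2, 0.7, 0.2]
width: 1.001
finger_force: 0.0
t: 16.3
tool_pos: [0.5057, 0.0027, 0.3477]
tcp_rot: [179.8, 27.1, 100.5]
ft_force: [0.1, -1.1, -0.7]
width: 1.003
finger_force: 0.0
0 [0.3021, 0.0727, -0.0828, 23.54, 20.03, 98.28]
177.3 [0.3021, 0.0727, -0.0828, -18.45, 22.74, -75.38]
-2.7 [0.3021, 0.0727, -0.0828, 24.18, 19.61, 100.91]
[-58.1  25.8  59.8  99.8   5.4  62.6   6.3]
```

View pics/v6.png

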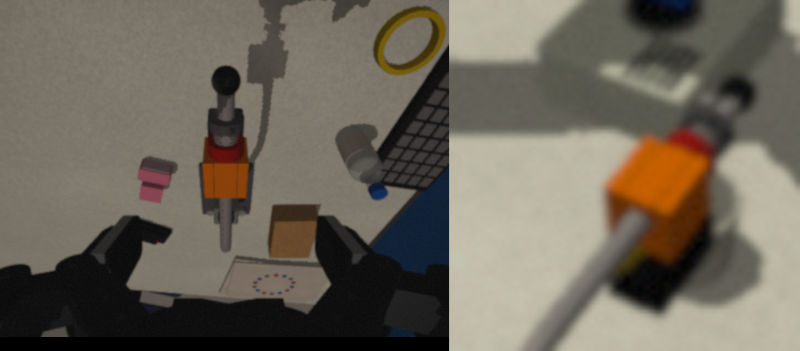

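The lamp holds against the red buffer with the yellow catch behind it. Next I'll go above the key at yaw 177.

```bash
echo '[{"dx": 0.06,"dz": -0.05,"finger_gap": 1},{"dx": 0.302,"dy": 0.073,"dz": -0.083,"wx": -18.4,"wy": 22.7,"wz": -75.4,"finger_gap": 1},{"dx": 0.302,"dy": 0.073,"dz": -0.083,"wx": -18.4,"wy": 22.7,"wz": -75.4,"finger_gap": 1},{"dx": 0.302,"dy": 0.073,"dz": -0.083,"wx": -18.4,"wy": 22.7,"wz": -75.4,"finger_gap": 1},{"dx": 0.302,"dy": 0.073,"dz": -0.083,"wx": -18.4,"wy": 22.7,"wz": -75.4,"finger_gap": 1},{"dx": 0.302,"dy": 0.073,"dz": -0.083,"wx": -18.4,"wy": 22.7,"wz": -75.4,"finger_gap": 1},{"dx": 0.302,"dy": 0.073,"dz": -0.083,"wx": -18.4,"wy": 22.7,"wz": -75.4,"finger_gap": 1},{"dx": 0.302,"dy": 0.073,"dz": -0.083,"wx": -18.4,"wy": 22.7,"wz": -75.4,"finger_gap": 1}]' > mv.in && python3 -m inch mv.in
python3 - <<'E'
from h import *
A=tool()
B=np.eye(4);B[:3,:3]=Ro.from_euler("xyz",[180,0,177.3],degrees=True).as_matrix();B[:3,3]=[.5195,.3155,.22];print(rel(A,B),sense()["joint_positions"].round(1))
E
```

```text
t: 17.4
tool_pos: [0.5196, 0.3139, 0.2781]
tcp_rot: [-178.6, 1.4, 172.3]
ft_force: [0.5, -0.8, -0.1]
width: 1.002
finger_force: 0.0
[0.0018, 0.003, 0.058, -1.46, 1.35, -5.05] [-48.6  30.4  23.9  85.8 -10.8  66.   59. ]
```

```bash
echo '[{"dx": 0.002,"dy": 0.003,"dz": 0.058,"wx": -1.5,"wy": 1.3,"wz": -5,"finger_gap": 1},{"dx": 0.002,"dy": 0.003,"dz": 0.058,"wx": -1.5,"wy": 1.3,"wz": -5,"finger_gap": 1},{"dx": 0.002,"dy": 0.003,"dz": 0.058,"wx": -1.5,"wy": 1.3,"wz": -5,"finger_gap": 1}]' > mv.in && python3 -m inch mv.in
cat > k.py <<'E'
from h import *
import sys
im,T=snap(sys.argv[1])
m=cv2.inRange(cv2.cvtColor(im,cv2.COLOR_RGB2HSV),(105,130,40),(128,255,255))
n,l,s,c=cv2.connectedComponentsWithStats(cv2.morphologyEx(m,cv2.MORPH_CLOSE,np.ones((7,7))))
i=min((j for j in range(1,n) if s[j][4]>300),key=lambda j:np.hypot(*(c[j]-[260,180])))
ys,xs=np.nonzero(l==i);r=cv2.minAreaRect(np.c_[xs,ys].astype(np.float32));print(r)
P=np.array([plane("wrist",p,.1,T)[:2] for p in cv2.boxPoints(r)]);e=[P[1]-P[0],P[2]-P[1]];e.sort(key=np.linalg.norm)
print(P.mean(0).round(4),[round(float(np.linalg.norm(v)),4) for v in e],np.degrees(np.arctan2(e[1][1],e[1][0])).round(1))
print(tri(ray("wrist",r[0],T),ray("scene",(305.6,140.5)),ray("side",(238,350.3))))
cv2.imwrite(f"pics/{sys.argv[1]}.png",im[:,:,::-1])
E
python3 k.py w7
```

```text
t: 17.77
tool_pos: [0.5205, 0.3169, 0.2223]
tcp_rot: [179.9, 0.3, 176.9]
ft_force: [0.5, -0.2, 0.5]
width: 0.999
finger_force: 0.0
((259.9999694824219, 183.99998474121094), (55.99999237060547, 15.999998092651367), 90.0)
[0.5176 0.3172] [0.0129, 0.0475] -2.8
(array([0.51914218, 0.31497283, 0.09372426]), [2.3, 1.6, 2.4])
```

View pics/w7.png

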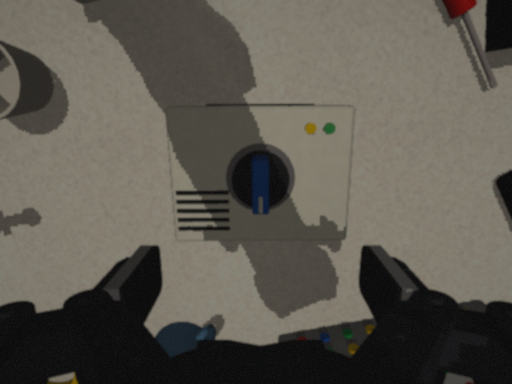

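The bar is vertical at (260,184), centred between the fingers, and measures 13 × 47 mm at (0.518,0.317,0.094). Descend and grip.

```bash
echo '[{"dx": 0.002,"dz": 0.05,"finger_gap": 1},{"dx": 0.002,"dz": 0.1,"finger_gap": 1},{"dx": 0.002,"dz": 0.13,"finger_gap": 1},{"dx": 0.002,"dz": 0.141,"finger_gap": 1},{"dx": 0.002,"dz": 0.141,"finger_gap": 1}]' > mv.in && python3 -m inch mv.in
echo '[{"finger_gap": 0.1},{"finger_gap": 0.1},{"finger_gap": 0.05},{"finger_gap": 0.05},{"finger_gap": 0.05},{"finger_gap": 0.05},{"finger_gap": 0.05},{"finger_gap": 0.05}]' > mv.in && python3 -m inch mv.in 60; python3 -c "
from h import *
print(sense()['ft_torque'],sense()['joint_positions'])"
```

```text
t: 18.45
tool_pos: [0.5195, 0.318, 0.0817]
tcp_rot: [179.9, 0.4, 177.0]
ft_force: [0.3, -0.3, 1.0]
width: 0.999
finger_force: 0.0
t: 19.45
tool_pos: [0.5189, 0.3172, 0.0812]
tcp_rot: [179.9, 0.3, 177.0]
ft_force: [-1.5, 0.1, 6.2]
width: 0.15
finger_force: 59.5
[-0.17047649  0.33073977  0.01660118] [-43.87109667  42.36384816  17.17852204  98.29702242 -17.30836601
  41.63146194  69.05126812]
```

Gripped. Turning clockwise (tool rz positive).

```bash
echo '[{"wz": 8,"finger_gap": 0.05},{"wz": 16,"finger_gap": 0.05},{"wz": 24,"finger_gap": 0.05},{"wz": 32,"finger_gap": 0.05},{"wz": 40,"finger_gap": 0.05},{"wz": 48,"finger_gap": 0.05},{"wz": 56,"finger_gap": 0.05},{"wz": 62,"finger_gap": 0.05}]' > mv.in && python3 -m inch mv.in
python3 -c "
from h import *
print(sense()['ft_torque'])"
echo '[{"wz": 3,"finger_gap": 0.05},{"wz": 5,"finger_gap": 0.05},{"wz": 5,"finger_gap": 0.05}]' > mv.in && python3 -m inch mv.in
python3 -c "
from h import *
print(sense()['ft_torque'])"
```

```text
t: 20.45
tool_pos: [0.5195, 0.318, 0.0813]
tcp_rot: [179.6, 0.0, 114.9]
ft_force: [0.1, 0.2, 4.9]
width: 0.152
finger_force: 59.5
[-0.03833961  0.08652629  0.17703574]
t: 20.82
tool_pos: [0.5196, 0.318, 0.0813]
tcp_rot: [179.6, 0.0, 110.0]
ft_force: [-0.3, 1.6, 5.4]
width: 0.152
finger_force: 59.6
[ 0.1208915  -0.02859066  0.13606489]
```

```bash
for i in 1 2 3; do echo '[{"wz": 1.5,"finger_gap": 0.05},{"wz": 1.5,"finger_gap": 0.05}]' > mv.in && python3 -m inch mv.in | grep rot; python3 -c "
from h import *
print(sense()['ft_torque'])";done
```

```text
tcp_rot: [179.6, -0.0, 108.5]
[ 0.21100909 -0.07207798  0.16440189]
tcp_rot: [179.6, -0.0, 107.1]
[ 0.18352073 -0.12977453  0.57170248]
tcp_rot: [179.6, 0.0, 105.8]
[ 0.15982613 -0.13220675  0.99053024]
```

The torque jumped from 0.16 to 0.99 N m, so the key is firmly at its stop. Release, then withdraw straight up.

```bash
echo '[{"finger_gap": 0.5},{"finger_gap": 1},{"finger_gap": 1},{"finger_gap": 1},{"finger_gap": 1},{"finger_gap": 1}]' > mv.in && python3 -m inch mv.in
echo '[{"dz": -0.03,"finger_gap": 1},{"dz": -0.08,"finger_gap": 1},{"dz": -0.14,"finger_gap": 1},{"dz": -0.18,"finger_gap": 1},{"dz": -0.18,"finger_gap": 1},{"dz": -0.18,"finger_gap": 1}]' > mv.in && python3 -m inch mv.in
python3 k.py w8
python3 - <<'E'
from h import *
a=get_image("scene");b=get_image("side");w=cv2.imread("pics/w8.png")[:,:,::-1]
o=np.zeros((600,800,3),np.uint8);o[:300,:400]=cv2.resize(a,(400,300));o[:300,400:]=cv2.resize(b,(400,300));o[300:,:400]=cv2.resize(w,(400,300));o[300:,400:700]=cv2.resize(a[130:210,180:260],(300,300))
cv2.imwrite("pics/v9.png",o[:,:,::-1])
E
```

```text
t: 22.32
tool_pos: [0.5188, 0.3168, 0.0807]
tcp_rot: [179.7, 0.0, 105.5]
ft_force: [-0.2, -0.0, -0.1]
width: 0.999
finger_force: 0.0
t: 23.08
tool_pos: [0.5172, 0.3169, 0.26]
tcp_rot: [179.8, -0.0, 105.5]
ft_force: [0.3, 0.0, -0.5]
width: 1.001
finger_force: 0.0
((262.5457458496094, 177.79464721679688), (48.4593391418457, 18.248443603515625), 17.744670867919922)
[0.5193 0.3185] [0.0173, 0.0452] -2.6
(array([0.51948652, 0.31491357, 0.09343175]), [2.3, 1.1, 2.6])
```

View pics/v9.png

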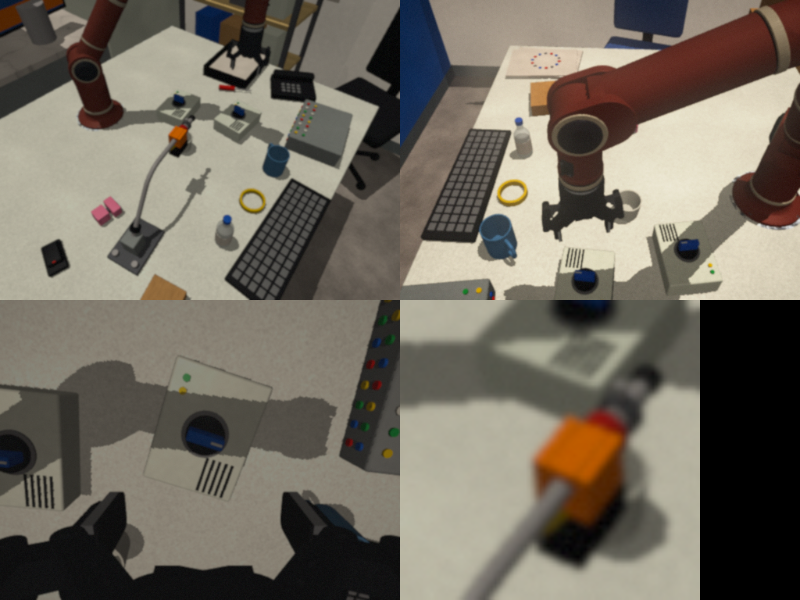

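The key has returned to its rest angle (-2.6°). The lamp is still against the buffer with the catch behind it, and the tub, bottle and mug are where they were.

```bash
python3 -c "
from station import *
print(job_done())"
```

```text
the job is handed in; nothing more can be done
None
```

The lamp is latched against the buffer with the catch snapped behind it, the key was turned to its stop and sprang back, nothing was knocked, and the job was handed in at about 23 s.

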